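Hold a flask down in the sprung cradle of the filling stand

TASK

The little filling stand is covered with a dark knobbed lid: take the lid off and lay it on the bench beside the stand, flat and knob up. Then set the round metal flask upright in the stand's sprung ring and press it all the way down to the stop; finish while still holding it down there, as for filling. Keep the flask upright throughout and do not shift or tip the two tins.

Things in the scene. Friction and masses are not known exactly. Their poses are not given: they have to be found in the camera images.
- fill_stand: Filling stand, does not move: round grey foot 110 mm across and 12 mm thick, a dark steel spring cup 80 mm across on it with its rim at 43 mm, a small brass feed fitting low on its +x side that reaches 62 mm from the axis. Origin: centre of the underside, on the bench; z up along the axis of the ring.
- ring_seat (a point): Centre of the top face of the aluminium spring ring of the stand (80 mm outside, 52 mm hole, 12 mm thick). It is 75 mm above the bench when the ring is up. The lid lies on this face at the start. The flask's globe sits in the hole with its foot 7 mm below this point. Moves with the ring.
- spring_ring (a joint): How far the spring ring is pressed down, m: 0 = up (at rest), 0.020 = on its stop, where the ring meets the rim of the cup. Pushing force about 4.5 N to start and 13.5 N at the stop, less the weight of the ring (1 N) and of what lies on it. It springs up when let go.
- flask: Round plain steel flask, 114 mm tall: globe 70 mm across (widest 30 mm above the foot) with a flat foot, and a straight round neck 30 mm across from 64 to 114 mm (the upper 24 mm a black screw cap of the same width). Loose, 0.15 to 0.31 kg. Origin: centre of the foot; z up along the neck. Stands on the bench to the right of the stand.
- dust_lid: Round dark enamel lid 116 mm across, a low dome 16 mm high with a knob 16 mm across in the middle that rises from 16 to 32 mm. Loose, 0.11 kg. Origin: centre of the underside; z up through the knob. At the start it lies on the spring ring. The bench to the left (+y) of the stand is clear for it, about 0.58 m ahead and 0.24 m left of the robot's base.
- tall_tin: Bystander: closed tin 68 mm across, 101 mm tall, loose. It stands to the right of the stand too, its axis at least 95 mm from that of the flask, now nearer to the robot than the flask and now farther. Origin: centre of the underside; z up.
- low_tin: Bystander: closed tin 70 mm across, 46 mm tall, loose, behind the stand. Origin: centre of the underside; z up.
Things that resemble listed ones, but are neither listed nor needed, are in the scene too. Leave any brown look-alike of the flask alone.

How it is judged:
By the outcome, as a careful person would: the job done as asked, in the order asked, and still so for the second after the job is handed in, while the arm keeps its last pose, push and grip.
It also fails if it takes over 48 s, if anything falls off the work surface, if the arm or the gripper's body presses on something with over 40 N, if the wrist force passes 120 N, or if a joint passes its speed limit or range.

ROBOT

A 6-joint arm with a two-finger parallel gripper is mounted at the origin on the work surface; the furniture and walls round the work are solid. World frame = base frame: x ahead of the robot, y to its left, z up, the work surface at z = 0. Lengths are in m, angles in rad, forces in N, time in s.
With the tool pointing down it reaches from about 0.375 to 0.9 m from the base axis. Payload 3.1 kg.
Tool frame: the origin (TCP) lies between the finger pads; the fingertips stand 11 mm ahead of it and the grasp point (between the pads) lies 8 mm behind it; z points along the fingers, y is the line along which they close (so a half turn about z gives the same grasp; the last joint's range is limited). The gripper opens to 87 mm and grips with 3 to 60 N. Pads are 19 mm wide; open, the fingers measure 117 mm over their backs; the gripper's body (75 mm by 190 mm) begins 51 mm behind the grasp point.
Start: joints at [-1.514, 0.527, 1.433, -0, 1.181, -0.178], TCP at [0.145, -0.608, 0.234] pointing down, gripper open.
Joint ranges: [-3.08, 3.08], [-0.75, 2.2], [0.22, 2.44], [-1.43, 4.57], [0, 2.65], [-2.85, 2.85]. Speed limits (rad/s): [2.79, 2.79, 3.14, 3.14, 3.14, 3.14].

INTERFACE

Orientations are given as a unit quaternion [x, y, z, w].
In Python, from rig import get_obs, camera, hand_in gives the robot as it stands.
- The arm moves only by the shell command python3 -m pendant 'ROWS' [FORCE]. ROWS is JSON, a list that holds one entry, the list of rows, each a list of 7 numbers: the shift along the tool's x, y, z in m, then the turn, a rotation vector about the tool's x, y, z in degrees, then the opening, from 0 (shut) to 1 (fully open). In form: [[[x, y, z, ax, ay, az, fingers], ...]]. A call has exactly 5 rows; each row shifts and turns the commanded pose from where the row before left it, along the tool's axes as they then stand; what a row does not reach is not made up. A row lasts 1/8 s, in which the tool goes at most 62.5 mm and 10.7 degrees, less where a joint would pass 70% of its speed; a pose out of reach is approached as far as the arm can. A call with a gripper value outside its range is refused whole. The fingers move at their own pace and stop on an object; FORCE is the grip in N (left out, the last holds). Time passes only in rows, so rows that do not move let the fingers close, or fill a call up. It gives the time, the measured TCP pose, the force, the opening and the grip force at its end, in the units of the state.
- get_obs(): the state, without advancing time (a new reading comes with each control period).
- camera(name): name is "side" or "top" or "wrist"; returns a dict with "img" (384x512x3 uint8, red, green, blue), "intrinsics" (3x3 intrinsics, pixels), "R" (3x3) and "t" (3): a world point X has camera coordinates R X + t; the wrist camera has in their place "T_tool_cam" (4x4, takes a point from camera to tool coordinates, whose origin is the TCP and whose axes are the flange's). Camera axes: x right, y down, z forward; pixel columns grow to the right and rows downward; lengths in m; the calibration is good to about 2 mm. A picture is of the moment at which its call begins: read the wrist's pose just before it. There is no depth.
- hand_in(): hands the job in; it is judged then, once.
The state is a dict: "time": time; "q": joint angles; "joint_velocities": joint speeds; "joint_torque": joint torques, N m; "position": TCP position; "tool_rot": TCP orientation; "ft_force": force on the tool from outside, world axes, zero at the start; "moment": the same for the moment, N m; "grip_width": finger opening in m; "grip_force": force on a finger pad.
Only numpy, scipy, OpenCV 4.12 (cv2) and the standard library are available. Lean on these libraries where they do the work, as an engineer would, in place of code of your own. Each camera call takes 0.05 s, during which the arm holds its last target. There are 200 camera calls.

## Working session

There is one attempt and no reset: what is moved stays moved. The work goes in short steps, Python scripts to look and compute and a shell command to move; the robot and the scene stay as the last step left them, time stands still between calls to the robot, and variables do not carry over. Pictures are saved under pics/ and viewed, at most 10 in all, crops included, and the job is handed in when it is done.

```bash
ls; mkdir -p pics; python3 - <<'E'
from rig import get_obs,camera
import cv2,numpy as np
o=get_obs();print({k:np.round(v,3).tolist() for k,v in o.items()})
a=[camera(n) for n in("side","top")]
for n,c in zip(("side","top"),a):
    np.savez(f"pics/{n}0.npz",**c); cv2.imwrite(f"pics/{n}0.png",c["img"][:,:,::-1])
    print(n,np.round(c["intrinsics"],1).tolist(),np.round(c["R"],3).tolist(),np.round(c["t"],3))
o=get_obs();c=camera("wrist");np.savez("pics/wrist0.npz",**c);cv2.imwrite("pics/wrist0.png",c["img"][:,:,::-1]);print(np.round(c["T_tool_cam"],3).tolist())
E
```

```text
pics
{'time': 0.0, 'q': [-1.515, 0.528, 1.434, -0.0, 1.181, -0.179], 'joint_velocities': [0.002, -0.0, 0.001, 0.0, 0.001, -0.0], 'joint_torque': [0.001, -44.004, -17.659, 0.063, 0.058, -0.0], 'position': [0.145, -0.607, 0.233], 'tool_rot': [0.993, 0.117, 0.0, -0.001], 'ft_force': [-0.982, 0.671, -0.312], 'moment': [0.02, 0.014, 0.003], 'grip_force': 0.0, 'grip_width': 0.087}
side [[489.4, 0.0, 257.1], [0.0, 489.4, 187.6], [0.0, 0.0, 1.0]] [[-0.951, -0.31, -0.002], [-0.187, 0.578, -0.794], [0.247, -0.755, -0.608]] [0.522 0.201 0.887]
top [[462.1, 0.0, 261.2], [0.0, 462.1, 185.6], [0.0, 0.0, 1.0]] [[-0.007, -1.0, 0.016], [-0.99, 0.005, -0.138], [0.138, -0.017, -0.99]] [-0.064  0.548  0.899]
[[-0.0, -0.956, -0.292, 0.08], [1.0, 0.0, -0.0, 0.001], [0.0, -0.292, 0.956, -0.15], [0.0, 0.0, 0.0, 1.0]]
```

View pics/side0.png

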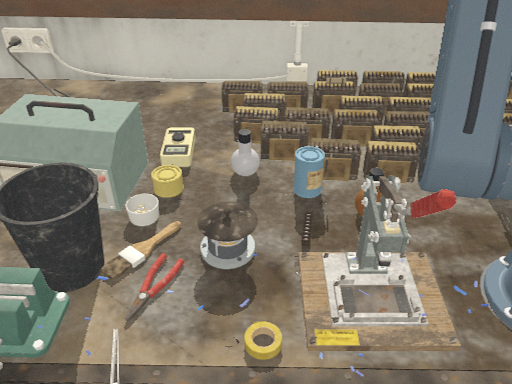

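View pics/top0.png

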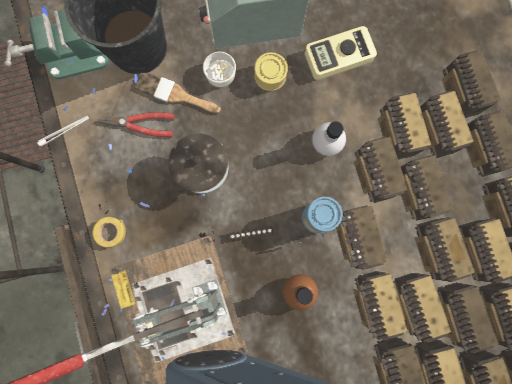

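The side view shows the lid at (228,218) on the stand, a grey flask at (245,158), a blue tall tin at (309,171), a brown flask at (372,190) and a yellow low tin at (167,181). In the top view they are the lid (198,163), grey flask (330,138), tall tin (322,215), brown flask (300,293) and low tin (271,71).

There are two flask candidates: grey at top (330,138) and brown at top (300,293). The grey one fits, because it is plain steel with a black cap. I'll confirm it in an enlarged crop.

```bash
python3 - <<'E'
import cv2,numpy as np
s=cv2.imread("pics/side0.png");t=cv2.imread("pics/top0.png")
f=lambda i,x,y,w,h,k:cv2.resize(i[y:y+h,x:x+w],None,fx=k,fy=k,interpolation=cv2.INTER_CUBIC)
A=f(s,185,120,90,150,4)  # 360x600
B=f(t,155,90,200,150,2)  # 
B1=f(t,155,120,90,90,3.3);B2=f(t,290,105,90,90,3.3)
C=np.vstack([B1,B2])[:600]
C=cv2.copyMakeBorder(C,0,600-C.shape[0],0,0,cv2.BORDER_CONSTANT)
cv2.imwrite("pics/crop0.png",np.hstack([A,C]))
E
```

```text
(no output)
```

View pics/crop0.png

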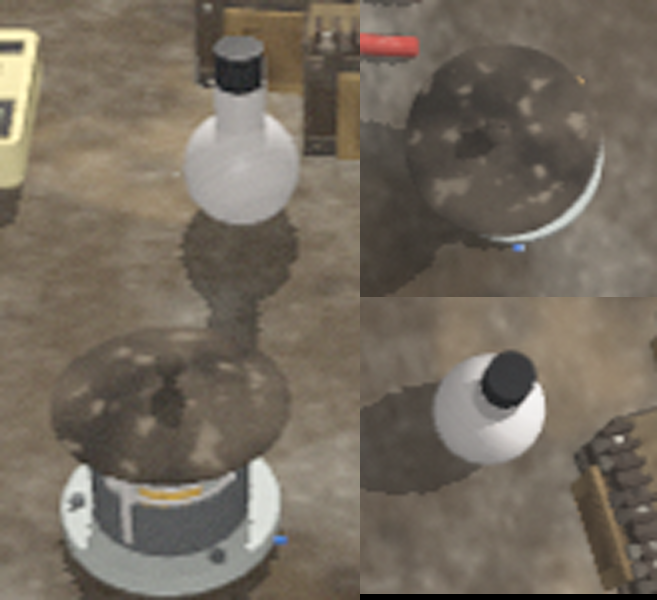

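The crop confirms the target: grey steel globe, straight neck, black cap. In the side view the lid's knob is near (227,212) and the flask's cap top is near (245,132). In the top view they are near (198,162) and (336,128).

```bash
cat > h.py <<'E'
import numpy as np,cv2
from scipy.spatial.transform import Rotation as Rot
def load(n):
    d=dict(np.load(f"pics/{n}.npz"));return d
def ray(c,p,pose=None):
    d=np.linalg.inv(c["intrinsics"])@[p[0],p[1],1]
    if "R" in c: R=c["R"].T;o=-R@c["t"]
    else:
        P,q=pose;Rt=Rot.from_quat(q).as_matrix();T=c["T_tool_cam"];R=Rt@T[:3,:3];o=Rt@T[:3,3]+P
    d=R@d;return o,d/np.linalg.norm(d)
def plane(r,z): o,d=r;return o+d*(z-o[2])/d[2]
def tri(*rs):
    A=sum(np.eye(3)-np.outer(d,d) for o,d in rs);b=sum((np.eye(3)-np.outer(d,d))@o for o,d in rs)
    X=np.linalg.solve(A,b);return X,[float(np.linalg.norm(np.cross(X-o,d))) for o,d in rs]
def blob(m,near,minA=15):
    n,l,s,c=cv2.connectedComponentsWithStats(m.astype(np.uint8))
    k=min((i for i in range(1,n) if s[i,4]>=minA),key=lambda i:np.hypot(*(c[i]-near)));return l==k,s[k],c[k]
E
python3 - <<'E'
from h import *
np.set_printoptions(precision=4,suppress=True)
S,T=load("side0"),load("top0")
print("knob",tri(ray(S,(227,213)),ray(T,(198,162.4))))
for n,c,g,k in(("side",S,(245,165),(244,140)),("top",T,(328,140),(336,130))):
    im=c["img"].astype(int);v=im.max(2);sat=v-im.min(2)
    m,s,ce=blob((v>110)&(sat<28),g,100);print(n,"globe",s,ce)
    cn=max(cv2.findContours(m.astype(np.uint8),0,1)[0],key=cv2.contourArea)
    print(" enc",cv2.minEnclosingCircle(cn))
    m,s,ce=blob((v<62)&(sat<18),k,20);print(" cap",s,ce)
print("captop",tri(ray(S,(244.7,132)),ray(T,(336,128))))
print("tin",plane(ray(T,(323,213)),.101),"lid rim ctr top-view",plane(ray(T,(199,163.2)),.079),"side",plane(ray(S,(227.5,221)),.079))
E
```

```text
knob (array([0.5879, 0.0552, 0.0934]), [0.0027195916408517106, 0.0027195916408515298])
side globe [228 140  59  37 961] [250.1436 160.8169]
 enc ((257.0172424316406, 162.5), 29.02164649963379)
 cap [238 134  12   9  83] [243.8916 138.2651]
top globe [327 103  15  17 162] [334.3951 111.537 ]
 enc ((335.0, 111.0), 8.544103622436523)
 cap [327 123  15  16 123] [332.8211 130.187 ]
captop (array([ 0.6472, -0.2098,  0.1111]), [0.00027392263096046086, 0.00027392263096057476])
tin [ 0.486  -0.1822  0.101 ] lid rim ctr top-view [0.5863 0.0543 0.079 ] side [0.588  0.0613 0.079 ]
```

Cap top measures 0.111 m against 0.114 m, a good match. Next I'll move above the lid for wrist views, squaring the tool to the world axes on the way.

```bash
python3 -m pendant '[[[0,0,-0.04,0,0,6.7,1],[0,0,-0.02,0,0,6.7,1],[0.034,-0.051,0,0,0,0,1],[0.034,-0.051,0,0,0,0,1],[0.034,-0.051,0,0,0,0,1]]]'
python3 -m pendant '[[[0.034,-0.051,0,0,0,0,1],[0.034,-0.051,0,0,0,0,1],[0.034,-0.051,0,0,0,0,1],[0.034,-0.051,0,0,0,0,1],[0.034,-0.051,0,0,0,0,1]]]'
```

```text
time: 0.78
position: [0.248, -0.453, 0.2933]
tool_rot: [1.0, 0.0, 0.0, -0.0]
ft_force: [1.2, 0.7, 0.4]
grip_width: 0.0869
grip_force: 0.0
time: 1.4
position: [0.4178, -0.1978, 0.2936]
tool_rot: [1.0, 0.0, 0.0, 0.0]
ft_force: [0.9, -1.1, -0.1]
grip_width: 0.087
grip_force: 0.0
```

```bash
python3 -m pendant '[[[0.034,-0.051,0.01,0,0,0,1],[0.034,-0.051,0.01,0,0,0,1],[0.034,-0.051,0.01,0,0,0,1],[0.034,-0.05,0.01,0,0,0,1],[0.033,-0.05,0.01,0,0,0,1]]]' | head -2
cat > shot.py <<'E'
import sys,cv2,numpy as np
from rig import get_obs,camera
n=sys.argv[1];o=get_obs();c=camera("wrist")
np.savez(f"pics/{n}.npz",pos=o["position"],rot=o["tool_rot"],**c);cv2.imwrite(f"pics/{n}.png",c["img"][:,:,::-1])
print(np.round(o["position"],4),o["tool_rot"])
E
python3 shot.py w1
python3 -m pendant '[[[-0.05,0,0,0,0,0,1],[0,0,0,0,0,0,1],[0,0,0,0,0,0,1],[0,0,0,0,0,0,1],[0,0,0,0,0,0,1]]]'|head -2
python3 shot.py w2; python3 -c "
import cv2,numpy as np
cv2.imwrite('pics/w12.png',np.hstack([cv2.resize(cv2.imread(f'pics/w{i}.png'),(400,300)) for i in(1,2)]))"
```

```text
time: 2.02
position: [0.5867, 0.0554, 0.243]
[0.5867 0.0554 0.243 ] [ 9.99999800e-01  6.12100665e-04 -6.84764791e-05  1.42490983e-04]
time: 2.7
position: [0.5368, 0.0531, 0.2438]
[0.5368 0.0531 0.2438] [9.99999796e-01 1.41427744e-04 6.21434817e-04 5.13795470e-05]
```

View pics/w12.png

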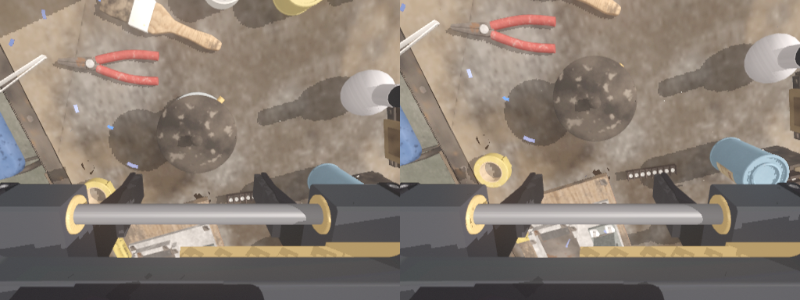

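Both wrist views show the lid, at about (252,169) in w1 and (250,125) in w2 at full resolution. I'll enlarge it to find the knob.

```bash
python3 -c "
import cv2,numpy as np
f=lambda n,x,y:cv2.resize(cv2.imread(f'pics/{n}.png')[y:y+110,x:x+130],None,fx=3,fy=3,interpolation=cv2.INTER_CUBIC)
a=np.hstack([f('w1',185,115),f('w2',185,68)]);cv2.imwrite('pics/lidc.png',cv2.convertScaleAbs(a,alpha=1.5))"
```

```text
(no output)
```

View pics/lidc.png

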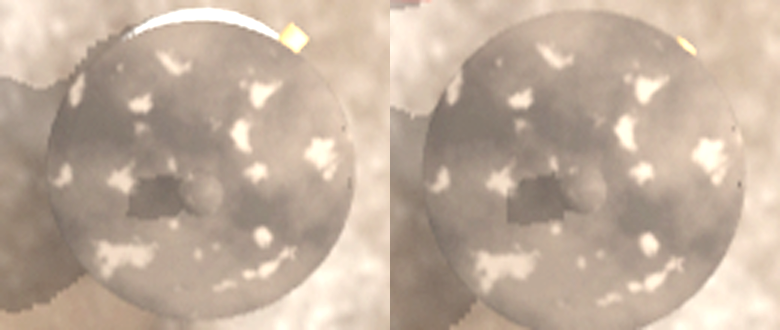

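The knob top is at about (252.3,180.3) in w1 and (250.3,131.3) in w2. The rim centres are at (252,171.7) and (250,125.3).

```bash
python3 - <<'E'
from h import *
np.set_printoptions(precision=4,suppress=True)
a,b=load("w1"),load("w2");r=lambda c,p:ray(c,p,(c["pos"],c["rot"]))
S,T=load("side0"),load("top0")
print("knob w1w2",tri(r(a,(252.3,180.3)),r(b,(250.3,131.3))))
print("knob +S",tri(r(a,(252.3,180.3)),r(b,(250.3,131.3)),ray(S,(227,212.5))))
print("rim",tri(r(a,(252,171.7)),r(b,(250,125.3))),plane(r(a,(252,171.7)),.077),plane(r(b,(250,125.3)),.077))
for c,p in((a,(252.3,180.3)),(b,(250.3,131.3))):print(plane(r(c,p),.107))
print(plane(ray(S,(227,212.5)),.107),plane(ray(T,(198,162.4)),.107))
E
```

```text
knob w1w2 (array([0.5884, 0.0555, 0.1054]), [0.00019455733087199618, 0.0001945573308720072])
knob +S (array([0.5879, 0.0562, 0.0972]), [0.0017077633718184317, 0.0008012570881685098, 0.0022450173500791247])
rim (array([0.5926, 0.056 , 0.085 ]), [0.00013850141470309795, 0.00013850141470309082]) [0.5907 0.0562 0.077 ] [0.592  0.0559 0.077 ]
[0.5889 0.0557 0.107 ]
[0.5886 0.0553 0.107 ]
[0.585  0.0686 0.107 ] [0.5826 0.0529 0.107 ]
```

Knob top is (0.5885, 0.0555, 0.105), against an expected height of 0.107. I'll descend so the fingertips stay just above the dome, then close.

```bash
python3 -m pendant '[[[0.026,-0.001,0,0,0,0,0.5],[0.026,-0.001,0.03,0,0,0,0.5],[0,0,0.04,0,0,0,0.5],[0,0,0.03,0,0,0,0.5],[0,0,0.02,0,0,0,0.5]]]'
python3 -m pendant '[[[0,0,0.01,0,0,0,0.5],[0,0,0.009,0,0,0,0.5],[0,0,0,0,0,0,0],[0,0,0,0,0,0,0],[0,0,0,0,0,0,0]]]' 25
python3 -m pendant '[[[0,0,0,0,0,0,0],[0,0,0,0,0,0,0],[0,0,0,0,0,0,0],[0,0,-0.01,0,0,0,0],[0,0,-0.02,0,0,0,0]]]'
```

```text
time: 3.38
position: [0.5875, 0.0554, 0.1217]
tool_rot: [1.0, 0.0, -0.001, -0.0]
ft_force: [0.0, 0.8, 0.9]
grip_width: 0.0464
grip_force: 0.0
time: 4.0
position: [0.5883, 0.0556, 0.1053]
tool_rot: [1.0, 0.0, 0.001, 0.0]
ft_force: [-0.5, -0.3, 0.2]
grip_width: 0.0214
grip_force: 0.0
time: 4.62
position: [0.5866, 0.0555, 0.134]
tool_rot: [1.0, 0.001, -0.002, -0.0]
ft_force: [-0.2, -0.0, -0.4]
grip_width: 0.0149
grip_force: 25.0
```

```bash
python3 -m pendant '[[[0,0,-0.03,0,0,0,0],[0,0,-0.03,0,0,0,0],[0,-0.03,0,0,0,0,0],[0,-0.05,0,0,0,0,0],[0,-0.05,0,0,0,0,0]]]'
python3 - <<'E'
from h import *
T=load("top0")
for X in((.58,.24,0),(.638,.24,0),(.522,.24,0),(.58,.298,0),(.58,.182,0)):
    p=T["intrinsics"]@(T["R"]@np.array(X)+T["t"]);print(X,p[:2]/p[2])
E
```

```text
time: 5.25
position: [0.5875, 0.1863, 0.1948]
tool_rot: [1.0, -0.0, -0.0, 0.0]
ft_force: [0.2, 0.5, -1.8]
grip_width: 0.0151
grip_force: 25.0
(0.58, 0.24, 0) [115.16704343 173.45118473]
(0.638, 0.24, 0) [116.15870084 146.54898171]
(0.522, 0.24, 0) [114.15902025 200.79736684]
(0.58, 0.298, 0) [ 87.51197772 173.57132956]
(0.58, 0.182, 0) [142.76634376 173.33128216]
```

The lid is held (about −1.8 N at the wrist) and the spot is clear. Lowering it.

```bash
python3 -m pendant '[[[-0.005,-0.04,0,0,0,0,0],[-0.004,-0.014,0.02,0,0,0,0],[0,0,0.04,0,0,0,0],[0,0,0.04,0,0,0,0],[0,0,0.03,0,0,0,0]]]'
python3 -m pendant '[[[0,0,0.012,0,0,0,0],[0,0,0.008,0,0,0,0],[0,0,0.006,0,0,0,0],[0,0,0.003,0,0,0,0],[0,0,0.002,0,0,0,0]]]'
```

```text
time: 5.88
position: [0.5776, 0.2394, 0.0628]
tool_rot: [1.0, 0.001, -0.001, 0.0]
ft_force: [-0.7, -0.4, -1.5]
grip_width: 0.0148
grip_force: 25.0
time: 6.5
position: [0.5791, 0.2397, 0.0341]
tool_rot: [1.0, 0.0, 0.001, -0.0]
ft_force: [-0.0, -0.4, -1.7]
grip_width: 0.015
grip_force: 25.0
```

```bash
python3 -m pendant '[[[0,0,0.002,0,0,0,0],[0,0,0.001,0,0,0,0],[0,0,0.001,0,0,0,0],[0,0,0,0,0,0,0],[0,0,0,0,0,0,0]]]'
```

```text
time: 7.12
position: [0.5787, 0.2396, 0.0302]
tool_rot: [1.0, 0.0, 0.0, -0.0]
ft_force: [-1.2, -0.6, 4.9]
grip_width: 0.015
grip_force: 25.0
```

```bash
python3 -m pendant '[[[0,0,-0.001,0,0,0,0.5],[0,0,0,0,0,0,0.5],[0,0,0,0,0,0,0.5],[0,0,-0.02,0,0,0,0.5],[0,0,-0.04,0,0,0,0.5]]]'
python3 -m pendant '[[[0,0,-0.05,0,0,0,1],[0,0,-0.05,0,0,0,1],[0,0.05,-0.04,0,0,0,1],[0,0.055,-0.01,0,0,0,1],[0,0.055,0,0,0,0,1]]]' |head -2
python3 -m pendant '[[[-0.01,0.025,0,0,0,0,1],[0,0,0,0,0,0,1],[0,0,0,0,0,0,1],[0,0,0,0,0,0,1],[0,0,0,0,0,0,1]]]' |head -2
python3 shot.py w3
python3 -m pendant '[[[-0.05,0,0,0,0,0,1],[-0.02,0,0,0,0,0,1],[0,0,0,0,0,0,1],[0,0,0,0,0,0,1],[0,0,0,0,0,0,1]]]'|head -2
python3 shot.py w4; python3 - <<'E'
import cv2,numpy as np
from rig import camera
c=camera("top");np.savez("pics/top1.npz",**c)
f=lambda i,x,y,w,h,k:cv2.resize(i[y:y+h,x:x+w],None,fx=k,fy=k,interpolation=cv2.INTER_CUBIC)
a,b=[cv2.imread(f'pics/w{i}.png') for i in(3,4)]
t=c["img"][:,:,::-1]
cv2.imwrite('pics/w34.png',np.vstack([np.hstack([f(a,170,90,160,120,2.5),f(b,170,50,160,120,2.5)]),np.hstack([f(t,60,90,200,150,2),cv2.resize(b,(400,300))])]))
E
```

```text
time: 7.75
position: [0.5775, 0.2393, 0.0905]
tool_rot: [1.0, 0.0, -0.002, 0.0]
ft_force: [0.8, -0.1, -0.1]
grip_width: 0.0429
grip_force: 0.0
time: 8.38
position: [0.5797, 0.0795, 0.2429]
time: 9.0
position: [0.5689, 0.0568, 0.2396]
[0.5689 0.0568 0.2396] [ 9.99999204e-01  1.25960165e-03  3.30840771e-05 -6.44891326e-05]
time: 9.68
position: [0.5002, 0.0556, 0.2397]
[0.5002 0.0556 0.2397] [9.99999624e-01 5.23192631e-04 6.88747150e-04 6.02952238e-05]
```

View pics/w34.png

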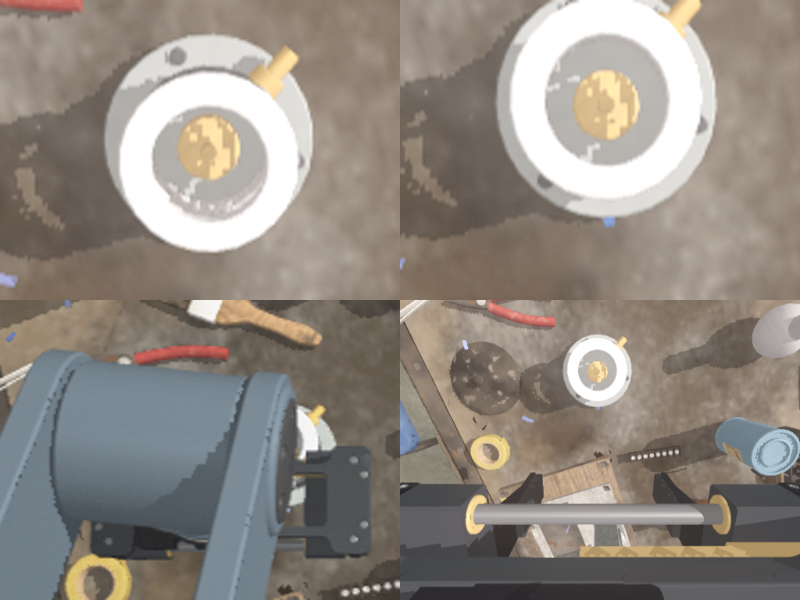

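The lid lies flat on the bench, knob up (bottom-right panel at (486,378)). The ring is a bright annulus near px (253,153) in w3 and (253,89) in w4. I'll fit ellipses to it and measure the flask too.

```bash
python3 - <<'E'
from h import *
np.set_printoptions(precision=4,suppress=True)
r=lambda c,p:ray(c,p,(c["pos"],c["rot"]))
res={}
for n,near in(("w3",(253,153)),("w4",(253,89))):
    c=load(n);im=c["img"].astype(int)
    m,s,ce=blob(im.min(2)>225,near,200)
    cs,h=cv2.findContours(m.astype(np.uint8),cv2.RETR_CCOMP,cv2.CHAIN_APPROX_NONE)
    o=max(cs,key=cv2.contourArea)
    holes=[k for k,hh in zip(cs,h[0]) if hh[3]>=0]; i=max(holes,key=cv2.contourArea)
    eo,ei=cv2.fitEllipse(cv2.convexHull(o)),cv2.fitEllipse(i);print(n,s,eo,ei)
    res[n]=(c,eo[0],ei[0])
(a,ao,ai),(b,bo,bi)=res["w3"],res["w4"]
print("outer",tri(r(a,ao),r(b,bo)),plane(r(a,ao),.075),plane(r(b,bo),.075))
print("hole",tri(r(a,ai),r(b,bi)),plane(r(a,ai),.075),plane(r(b,bi),.075))
d,e=np.array(eo[1]),np.array(ei[1])
D=np.linalg.norm(plane(r(b,bo),.075)-(b["pos"]+Rot.from_quat(b["rot"]).as_matrix()@b["T_tool_cam"][:3,3]))
print("sizes",d*D/b["intrinsics"][0,0],e*D/b["intrinsics"][0,0])
E
```

```text
w3 [ 218  119   71   71 2315] ((253.30018615722656, 154.18328857421875), (70.66523742675781, 71.67552947998047), 76.8515396118164) ((253.78167724609375, 154.65647888183594), (45.991241455078125, 48.30602264404297), 136.5615997314453)
w4 [ 214   48   77   82 2805] ((252.05857849121094, 88.6073989868164), (76.36629486083984, 81.26303100585938), 175.9164276123047) ((252.3488006591797, 89.4647445678711), (50.75071334838867, 53.95106506347656), 178.25306701660156)
outer (array([0.5926, 0.0563, 0.0729]), [4.4922177730152374e-05, 4.4922177730140265e-05]) [0.593  0.0562 0.075 ] [0.5926 0.0563 0.075 ]
hole (array([0.5919, 0.0558, 0.0715]), [0.00016480442307341555, 0.00016480442307341907]) [0.5925 0.0557 0.075 ] [0.5917 0.056  0.075 ]
sizes [0.0832 0.0885] [0.0553 0.0588]
```

Ring centre is (0.5925, 0.056), height 0.073 (expected 0.075), so it fits. Next the flask, from two wrist positions.

```bash
python3 -m pendant '[[[0.01,0.053,-0.01,0,0,0,1],[0.01,0.053,-0.01,0,0,0,1],[0.01,0.053,0,0,0,0,1],[0.01,0.053,0,0,0,0,1],[0.01,0.053,0,0,0,0,1]]]' |head -2
python3 -m pendant '[[[0,0,0,0,0,0,1],[0,0,0,0,0,0,1],[0,0,0,0,0,0,1],[0,0,0,0,0,0,1],[0,0,0,0,0,0,1]]]' |head -2
python3 shot.py w5
python3 -m pendant '[[[0.05,0,0,0,0,0,1],[0,0,0,0,0,0,1],[0,0,0,0,0,0,1],[0,0,0,0,0,0,1],[0,0,0,0,0,0,1]]]'|head -2
python3 shot.py w6; python3 -c "
import cv2,numpy as np
cv2.imwrite('pics/w56.png',np.hstack([cv2.resize(cv2.imread(f'pics/w{i}.png')[:300,130:386],None,fx=1.5625,fy=1.5625) for i in(5,6)]))"
```

```text
time: 10.4
position: [0.5496, -0.2113, 0.2595]
time: 11.02
position: [0.5491, -0.2084, 0.2598]
[ 0.5491 -0.2084  0.2598] [9.99999391e-01 1.10071572e-03 7.53201390e-05 3.84743031e-05]
time: 11.7
position: [0.5984, -0.2092, 0.2598]
[ 0.5984 -0.2092  0.2598] [ 9.99999958e-01  2.54188157e-04 -1.34742292e-04 -2.16551279e-05]
```

View pics/w56.png

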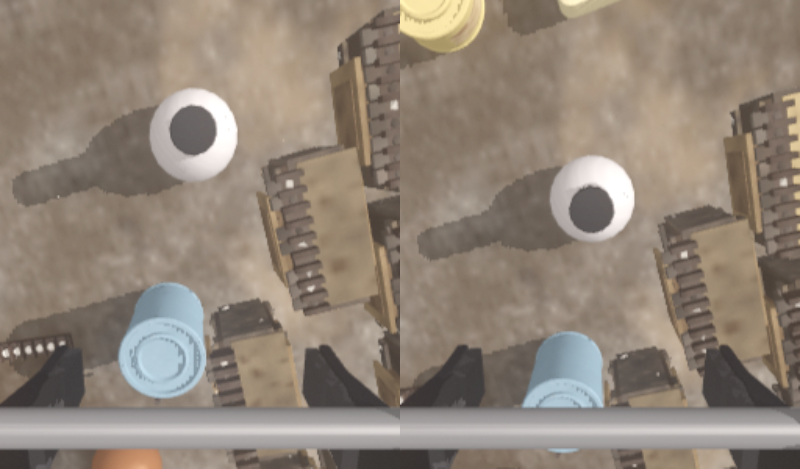

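The flask cap appears near px (253,84) in w5 and (253,134) in w6, with the tall tin well clear toward the robot.

```bash
python3 - <<'E'
from h import *
np.set_printoptions(precision=4,suppress=True)
r=lambda c,p:ray(c,p,(c["pos"],c["rot"]))
L=[]
for n,near in(("w5",(253,84)),("w6",(253,134))):
    c=load(n);im=c["img"].astype(int);v=im.max(2)
    m,s,ce=blob((v<75)&(v-im.min(2)<20),near,200)
    k=max(cv2.findContours(m.astype(np.uint8),0,1)[0],key=cv2.contourArea);e=cv2.fitEllipse(k)
    m,s2,_=blob(v>0,near);print(n,s,e);L.append((c,e[0]))
X=tri(r(*L[0]),r(*L[1]));print("captop",X,[plane(r(*l),.114) for l in L])
for px in((130+660/1.5625,240/1.5625),(130+690/1.5625,222/1.5625)):print("block",plane(r(L[1][0],px),.04))
E
```

```text
w5 [ 130  221   54   39 1166] ((162.49029541015625, 243.94198608398438), (33.6862678527832, 55.648529052734375), 64.03258514404297)
w6 [ 130  221   54   39 1161] ((162.958251953125, 244.29078674316406), (33.105560302734375, 56.68438720703125), 62.33504867553711)
captop (array([-13.9046,   9.3751, -27.1842]), [0.00827690278308908, 0.00827690278308727]) [array([ 0.4735, -0.1061,  0.114 ]), array([ 0.5225, -0.1073,  0.114 ])]
block [ 0.6135 -0.595   0.04  ]
block [ 0.6283 -0.615   0.04  ]
```

```bash
python3 - <<'E'
from h import *
np.set_printoptions(precision=4,suppress=True)
r=lambda c,p:ray(c,p,(c["pos"],c["rot"]))
L=[]
for n,near in(("w5",(253,84)),("w6",(253,134))):
    c=load(n);im=c["img"].astype(int);v=im.max(2)
    print(im[near[1],near[0]])
    t=im[near[1],near[0]].max()+25
    m,s,ce=blob((v<t),near,200)
    k=max(cv2.findContours(m.astype(np.uint8),0,1)[0],key=cv2.contourArea);e=cv2.fitEllipse(k)
    print(n,s,e);L.append((c,e[0]))
X=tri(r(*L[0]),r(*L[1]));print("captop",X,[plane(r(*l),.114) for l in L])
for px in((130+260/1.5625,240/1.5625),(130+290/1.5625,222/1.5625)):print("block",plane(r(L[1][0],px),.04))
E
```

```text
[105  99  99]
w5 [239  68  29  31 720] ((252.9290771484375, 83.0275650024414), (28.365093231201172, 30.435884475708008), 0.14770372211933136)
[97 91 91]
w6 [238 119  28  30 640] ((251.8727569580078, 133.79722595214844), (26.756145477294922, 28.609481811523438), 177.60205078125)
captop (array([ 0.6459, -0.2085,  0.108 ]), [4.683300535837616e-05, 4.683300535841007e-05]) [array([ 0.6456, -0.2085,  0.114 ]), array([ 0.6466, -0.2084,  0.114 ])]
block [ 0.6133 -0.2654  0.04  ]
block [ 0.6281 -0.2892  0.04  ]
```

Cap centre is (0.646, −0.2085), top about 0.108–0.114 m. I'll grasp the neck with the fingertips just above the globe.

```bash
python3 -m pendant '[[[0.024,0,0,0,0,0,0.65],[0.0235,-0.001,0.03,0,0,0,0.65],[0,0,0.04,0,0,0,0.65],[0,0,0.04,0,0,0,0.65],[0,0,0.03,0,0,0,0.65]]]'
python3 -m pendant '[[[0,0,0.02,0,0,0,0.65],[0,0,0.012,0,0,0,0.65],[0,0,0.008,0,0,0,0.65],[0,0,0,0,0,0,0.65],[0,0,0,0,0,0,0]]]' 40
python3 -m pendant '[[[0,0,0,0,0,0,0],[0,0,0,0,0,0,0],[0,0,0,0,0,0,0],[0,0,0,0,0,0,0],[0,0,0,0,0,0,0]]]'
```

```text
time: 12.38
position: [0.6457, -0.2079, 0.1178]
tool_rot: [1.0, 0.0, -0.001, -0.0]
ft_force: [0.1, 0.6, -0.0]
grip_width: 0.0571
grip_force: 0.0
time: 13.0
position: [0.6472, -0.2085, 0.0806]
tool_rot: [1.0, 0.0, 0.001, 0.0]
ft_force: [0.2, -0.2, 0.1]
grip_width: 0.0521
grip_force: 0.0
time: 13.62
position: [0.6467, -0.2082, 0.08]
tool_rot: [1.0, 0.0, 0.0, 0.0]
ft_force: [-0.9, 0.8, 3.1]
grip_width: 0.0296
grip_force: 40.2
```

The neck is held at 29.6 mm. Lifting and carrying it over the ring.

```bash
python3 -m pendant '[[[0,0,-0.02,0,0,0,0],[0,0,-0.04,0,0,0,0],[0,0,-0.04,0,0,0,0],[0,0,-0.03,0,0,0,0],[-0.005,-0.024,0,0,0,0,0]]]' 50
python3 -m pendant '[[[-0.01,-0.05,0,0,0,0,0],[-0.01,-0.05,0,0,0,0,0],[-0.01,-0.05,0,0,0,0,0],[-0.01,-0.05,0,0,0,0,0],[-0.009,-0.04,0,0,0,0,0]]]'
python3 -m pendant '[[[0,0,0,0,0,0,0],[0,0,0,0,0,0,0],[0,0,0,0,0,0,0],[0,0,0,0,0,0,0],[0,0,0,0,0,0,0]]]'
```

```text
time: 14.25
position: [0.6436, -0.1858, 0.2134]
tool_rot: [1.0, -0.001, 0.004, 0.002]
ft_force: [-0.1, 0.0, -1.4]
grip_width: 0.029
grip_force: 50.1
time: 14.88
position: [0.5889, 0.0595, 0.2078]
tool_rot: [1.0, 0.001, -0.003, -0.001]
ft_force: [0.4, -0.1, -1.0]
grip_width: 0.0292
grip_force: 50.1
time: 15.5
position: [0.5925, 0.055, 0.2095]
tool_rot: [1.0, -0.0, -0.0, 0.0]
ft_force: [-0.4, -0.3, -1.3]
grip_width: 0.0294
grip_force: 50.1
```

```bash
python3 - <<'E'
import cv2,numpy as np
from rig import camera
c=camera("side");np.savez("pics/side1.npz",**c)
cv2.imwrite("pics/side1.png",cv2.resize(c["img"][100:280,140:380,::-1],None,fx=3,fy=3,interpolation=cv2.INTER_CUBIC))
E
```

```text
(no output)
```

View pics/side1.png

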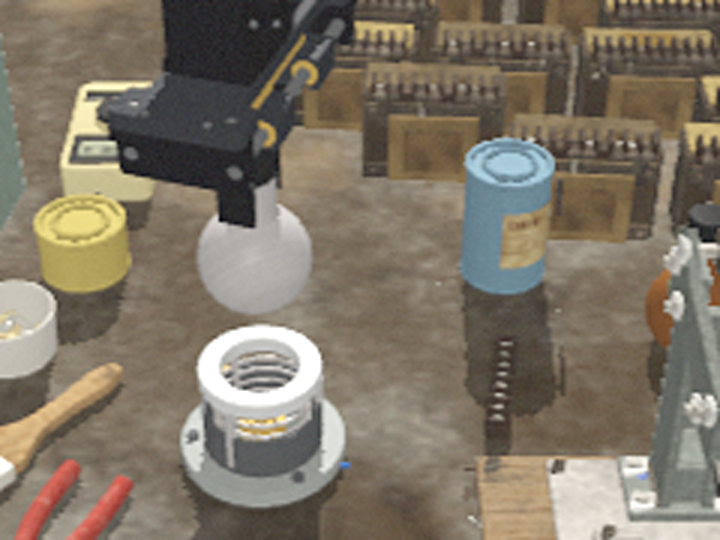

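The flask is upright and centred over the ring (globe at crop (255,258), ring at (261,370)). Now I'll descend with force checks: contact is expected at TCP z ≈ 0.148 and the stop at ≈ 0.128.

```bash
python3 -m pendant '[[[0,-0.001,0.015,0,0,0,0],[0,0,0.02,0,0,0,0],[0,0,0.015,0,0,0,0],[0,0,0.006,0,0,0,0],[0,0,0.004,0,0,0,0]]]' 60
python3 -m pendant '[[[0,0,0.003,0,0,0,0],[0,0,0.003,0,0,0,0],[0,0,0.003,0,0,0,0],[0,0,0,0,0,0,0],[0,0,0,0,0,0,0]]]'
```

```text
time: 16.18
position: [0.5924, 0.0568, 0.1492]
tool_rot: [1.0, 0.0, -0.0, -0.0]
ft_force: [-0.5, -0.4, -1.3]
grip_width: 0.0292
grip_force: 60.1
time: 16.8
position: [0.5924, 0.057, 0.141]
tool_rot: [1.0, 0.0, 0.0, -0.0]
ft_force: [-2.6, 1.7, 4.6]
grip_width: 0.0292
grip_force: 60.1
```

```bash
python3 -m pendant '[[[0,0,0.003,0,0,0,0],[0,0,0.003,0,0,0,0],[0,0,0.003,0,0,0,0],[0,0,0,0,0,0,0],[0,0,0,0,0,0,0]]]'
python3 -m pendant '[[[0,0,0.002,0,0,0,0],[0,0,0.001,0,0,0,0],[0,0,0.001,0,0,0,0],[0,0,0,0,0,0,0],[0,0,0,0,0,0,0]]]'
```

```text
time: 17.42
position: [0.5924, 0.0571, 0.1324]
tool_rot: [1.0, 0.0, 0.0, -0.0]
ft_force: [-2.8, 2.2, 8.2]
grip_width: 0.0292
grip_force: 60.1
time: 18.05
position: [0.5924, 0.057, 0.1288]
tool_rot: [1.0, 0.0, 0.0, -0.0]
ft_force: [-3.8, 1.9, 9.5]
grip_width: 0.0287
grip_force: 60.1
```

```bash
python3 -m pendant '[[[0,0,0.001,0,0,0,0],[0,0,0,0,0,0,0],[0,0,0.001,0,0,0,0],[0,0,0,0,0,0,0],[0,0,0,0,0,0,0]]]'
```

```text
time: 18.68
position: [0.5924, 0.0571, 0.1274]
tool_rot: [1.0, 0.0, 0.0, -0.0]
ft_force: [-3.9, 2.1, 14.4]
grip_width: 0.0289
grip_force: 60.1
```

The force is rising steeply, so the ring is at its stop. I'll add a little more preload to hold it there, then check.

```bash
python3 -m pendant '[[[0,0,0.001,0,0,0,0],[0,0,0.001,0,0,0,0],[0,0,0,0,0,0,0],[0,0,0,0,0,0,0],[0,0,0,0,0,0,0]]]'
python3 - <<'E'
import cv2,numpy as np
from rig import camera
c=camera("side")
f=lambda i,x,y,w,h,k:cv2.resize(i[y:y+h,x:x+w],None,fx=k,fy=k,interpolation=cv2.INTER_CUBIC)
i=c["img"][:,:,::-1]
cv2.imwrite("pics/side2.png",np.hstack([f(i,180,130,90,150,4),cv2.copyMakeBorder(f(i,130,120,200,240,2.2),0,72,0,0,0)]))
E
```

```text
time: 19.3
position: [0.5926, 0.0571, 0.1272]
tool_rot: [1.0, 0.001, 0.001, -0.0]
ft_force: [-6.4, 2.5, 23.4]
grip_width: 0.0291
grip_force: 60.1
```

View pics/side2.png

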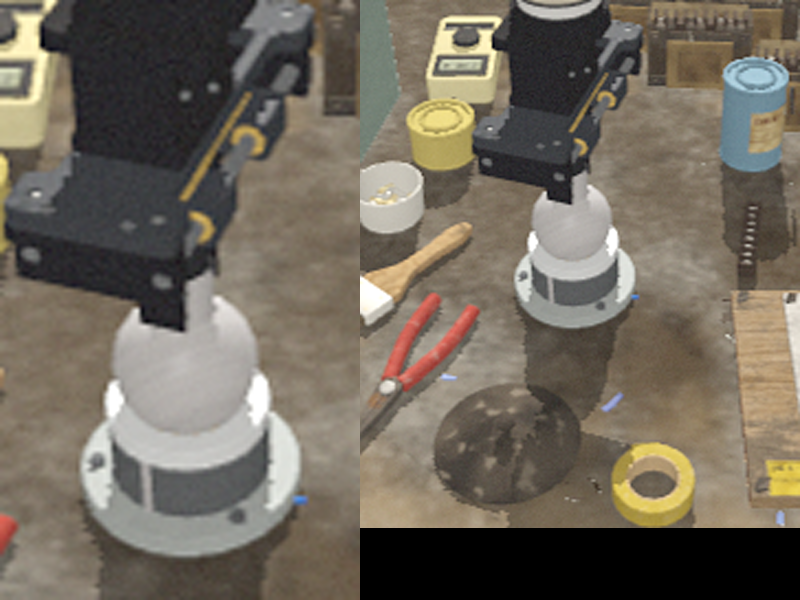

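The ring sits on the cup rim with the flask upright in it, at crop (190,380). The force rose to 23 N with no further travel. The lid lies flat with its knob up at (508,440), and the tins are where they were.

```bash
python3 -c "
from rig import hand_in;print(hand_in())"
```

```text
the job is handed in; nothing more can be done
None
```

The job is handed in at about 19 s (limit 48 s): the lid is flat and knob up on the bench left of the stand, the flask is upright and held on the ring's stop at about 23 N, and the tins did not move in the views I checked.

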